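# Clear the pencil box off the caddy and hold the caddy level above its crate

### The job

The crate on the desk is wanted, so the pencil caddy has to come out of it: first take the long wooden pencil box that lies across the top of the caddy and lay it flat, without dropping it, in the middle of the closed exercise book, and let go of it. Then grasp the caddy by its handle bar, lift it straight up until its bottom is a good 60 mm above the crate's corner blocks, level all the way so that nothing falls out, and finish while still holding it there, steady and level in the air straight above the crate. Do not push the other things on the desk, on the book or in the crate about.

Things in the scene. Friction and masses are not known exactly. Their poses are not given: they have to be found in the camera images.
- crate: (Lengths in mm.) Shallow open cardboard crate, fixed to the desk, 300 (x) x 200 (y) x 60 high, walls and floor 5 thick, a black block 26 x 26 in each inside corner, block tops 85 above the desk. Origin: centre of its underside, at desk height; x along its long side. Left or right on the desk, turned up to 0.35 rad.
- book: Closed exercise book lying flat, fixed to the desk, 240 (x) x 170 (y) x 10 thick. Origin at the centre of its underside, x along its long side. It lies on the other side of the desk from the crate, turned by up to 0.35 rad.
- caddy: Loose plywood pencil caddy, 0.36 kg empty, standing on the crate floor: 190 (x) x 100 (y), open top, side walls 55 high. Origin: centre of underside. End walls at x = +-90, 10 thick, rise to 145 (100 wide up to 85, then 56 wide). Handle: level wooden bar along x at y = 0 between the end walls, 20 wide (y) x 22 high, its centre 114 above the origin; free below it except a cross divider 46 high.
- pencil_box: Loose closed wooden pencil box, a plain bar 215 (x) x 48 (y) x 26 high, about 0.15 kg. Origin at the centre of its underside. At the start it lies across the tops of the caddy's two end walls, roughly along the caddy's x, its underside 145 above the caddy's origin and 20 above the top of the handle bar, which it covers.
- paint_jar: Closed glass jar, 52 diameter x 62 high, about 0.15 kg (0.1 to 0.2), standing loose in one of the caddy's two compartments (x about -45 or +45 from the caddy's origin), below the bar; it makes that end heavier. Origin at the centre of its underside. It stays in the caddy.
- sharpener: Small metal pencil sharpener, 30 x 22 x 16, lying loose in the caddy's other compartment. Origin at the centre of its underside. It stays in the caddy.
- bulb: Brown tulip bulb, 26 diameter x 34 high, standing loose in the crate beyond one end of the caddy. Origin at the centre of its underside. Bystander.
- eraser: Eraser in a paper sleeve, 42 x 20 x 12, lying on the book near the edge of one long side, its centre 66 from the book's middle line. Origin at the centre of its underside. Bystander.
- calculator: Black desk calculator with grey keys, 150 x 85 x 18, on the desk. Origin at the centre of its underside. Bystander.
- tape_roll: Roll of clear tape lying flat on the desk, 80 outer diameter, 22 high. Origin at the centre of its underside. Bystander.
- glue_stick: Glue stick standing on the desk, 27 diameter x 90 high. Origin at the centre of its underside. Bystander.

How it is judged:
By the outcome, as a careful person would: the job done as asked, in the order asked, and still so for the second after the job is handed in, while the arm keeps its last pose, push and grip.
It also fails if it takes over 70 s, if anything falls off the work surface, if the arm or the gripper's body presses on something with over 40 N, if the wrist force passes 120 N, or if a joint passes its speed limit or range.

### The arm

A 6-joint arm with a two-finger parallel gripper is mounted at the origin on the work surface. World frame = base frame: x ahead of the robot, y to its left, z up, the work surface at z = 0. Lengths are in m, angles in degrees, forces in N, time in s.
With the tool pointing down it reaches from about 0.275 to 0.725 m from the base axis. Payload 5.6 kg.
Tool frame: the origin (TCP) lies between the finger pads; the fingertips stand 8 mm ahead of it and the grasp point (between the pads) lies 11 mm behind it; z points along the fingers, y is the direction in which the jaws open and shut (so a half turn about z gives the same grasp; the last joint's range is limited). The gripper opens to 85 mm and grips with 20 to 120 N. Pads are 22 mm wide; open, the fingers measure 114 mm over their backs; the gripper's body (76 mm by 85 mm) begins 54 mm behind the grasp point. The pads swing forward as they close: fully open they stand 13 mm farther back than shut.
Start: joints at [-57.949, 14.616, 6.199, 0, -81.583, -16.306], TCP at [0.149, -0.529, 0.239] pointing down, gripper open.
Joint ranges: [-168.99, 168.99], [-69.2, 112.95], [-62.41, 85.93], [-164.36, 98.24], [-168.68, -3.75], [-174.98, 174.98]. Speed limits (degrees/s): [147.25, 147.25, 180, 180, 180, 180].

### API

Orientations are given as [roll, pitch, yaw] about the fixed x, y, z axes, in that order (R = Rz(yaw) Ry(pitch) Rx(roll)).
In Python, from workcell import get_obs, get_image, robot gives the robot as it stands.
- The arm moves only by the tool move_arm, never from a script. Its argument "moves" is a list of rows, each a list of 5 numbers: the gripper command: -1 is fully open, 1 is shut, values between are in proportion, then the shift along the tool's x, y, z in m, then the turn about the tool's z in rad. A call has 1 to 12 rows; each row is the pose to reach, as a shift and turn from the pose commanded when the call began, along the tool's axes at that moment; what a row does not reach only later rows make up. A row lasts 1/12 s, in which the tool goes at most 41.7 mm and 7.16 degrees, less where a joint would pass 70% of its speed; a pose out of reach is approached as far as the arm can. A call with a gripper value outside its range is refused whole. The fingers move at their own pace and stop on an object; "grip_force" is the grip in N (left out, the last holds). Time passes only in rows, so rows that repeat a pose let the fingers close. It gives the time, the measured TCP pose, the force and the opening at its end, in the units of the state.
- get_obs(): the state, without advancing time (a new reading comes with each control period).
- get_image(name): name is "scene" or "top" or "wrist"; returns a dict with "color" (480x640x3 uint8, red, green, blue), "fx", "fy", "cx", "cy" (pixels), "R" (3x3) and "t" (3): a world point X has camera coordinates R X + t; the wrist camera has in their place "mount" (4x4, takes a point from camera to tool coordinates, whose origin is the TCP and whose axes are the flange's). Camera axes: x right, y down, z forward; pixel columns grow to the right and rows downward; lengths in m; the calibration is good to about 2 mm. A picture is of the moment at which its call begins: read the wrist's pose just before it. There is no depth.
- robot.sign_off(): hands the job in, once; it reports no verdict.
The state is a dict: "t": time; "q": joint angles; "qvel": joint speeds; "joint_efforts": joint torques, N m; "ee_pos": TCP position; "tool_rot": TCP orientation; "contact_force": force on the tool from outside, world axes, zero at the start; "torque": the same for the moment, N m; "finger_gap": opening from 0.0 (shut) to 1.0 (fully open).
Only numpy, scipy, OpenCV 4.12 (cv2) and the standard library are available. Lean on these libraries where they do the work, as an engineer would, in place of code of your own. Each camera call takes 0.05 s, during which the arm holds its last target.

## Working session

There is one attempt and no reset: what is moved stays moved. The work goes in short steps, Python scripts to look and compute and a tool call to move; the robot and the scene stay as the last step left them, time stands still between calls to the robot, and variables do not carry over. Pictures are saved under pics/ and viewed, and the job is handed in when it is done.

Besides the shell and the picture viewer there is one more tool, called after "Call:" as name(argument=value, ...), one argument or row to a line, values as JSON. move_arm: Moves the arm, as the interface text tells. Its arguments: {"type":"object","properties":{"moves":{"type":"array","items":{"type":"array","items":{"type":"number"}}},"grip_force":{"type":"number"}},"required":["moves"]}

```bash
ls; mkdir -p pics
python3 - <<'E'
from workcell import get_obs,get_image
import cv2
o=get_obs();print(o)
for n in("scene","top","wrist"):
    d=get_image(n);cv2.imwrite(f"pics/{n}0.png",d["color"][:,:,::-1]);print(n,{k:v for k,v in d.items() if k!="color"})
E
```

```text
pics
{'t': 0.0, 'q': array([-5.79488942e+01,  1.46546045e+01,  6.13051793e+00, -2.85275196e-02,
       -8.15821526e+01, -1.63039277e+01]), 'qvel': array([ 0.04832489,  0.0356715 , -0.01165567, -0.01224092,  0.01044567,
        0.10958643]), 'joint_efforts': array([ 3.25610574e-05, -3.86631954e+01,  2.37940103e+01,  5.36505595e+00,
       -6.17081081e-03, -3.75522222e-05]), 'ee_pos': array([ 0.1491803 , -0.52888647,  0.23837683]), 'tool_rot': array([ 1.79890112e+02, -2.74719494e-03, -1.64257022e+02]), 'contact_force': array([-0.26145843,  0.56412409,  1.04546052]), 'torque': array([-0.01435119,  0.00127762,  0.04289259]), 'finger_gap': 0.9989077792724157}
scene {'fx': 620.3486238523185, 'fy': 620.3486238523185, 'cx': 328.5872892299404, 'cy': 243.88150549104313, 'R': array([[ 0.09311932,  0.99549052,  0.01809465],
       [ 0.68950025, -0.05136473, -0.72246181],
       [-0.71827446,  0.07975142, -0.69117401]]), 't': array([-0.060366  , -0.30775128,  1.80511017])}
top {'fx': 460.85794752207113, 'fy': 460.85794752207113, 'cx': 315.06032748317807, 'cy': 243.7071834140112, 'R': array([[ 0.01588975, -0.99985602,  0.00595424],
       [-0.9900825 , -0.01656521, -0.13950709],
       [ 0.13958563, -0.00367846, -0.99020317]]), 't': array([-0.01061384,  0.60731798,  1.02802374])}
wrist {'fx': 422.4759113508151, 'fy': 422.4759113508151, 'cx': 316.1234137791799, 'cy': 240.48420414596717, 'mount': array([[ 8.81637418e-04, -9.65810533e-01, -2.59247445e-01,
         6.56774504e-02],
       [ 9.99999579e-01,  9.17809808e-04, -1.84894125e-05,
         3.77451594e-04],
       [ 2.55797117e-04, -2.59247320e-01,  9.65810935e-01,
        -1.33716982e-01],
       [ 0.00000000e+00,  0.00000000e+00,  0.00000000e+00,
         1.00000000e+00]])}
```

View pics/scene0.png

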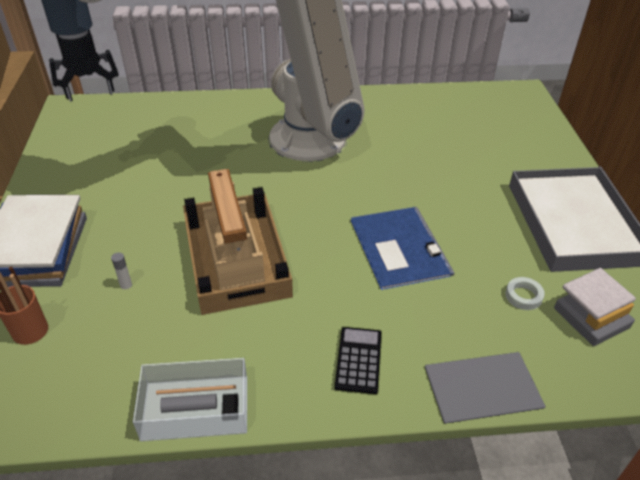

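View pics/top0.png

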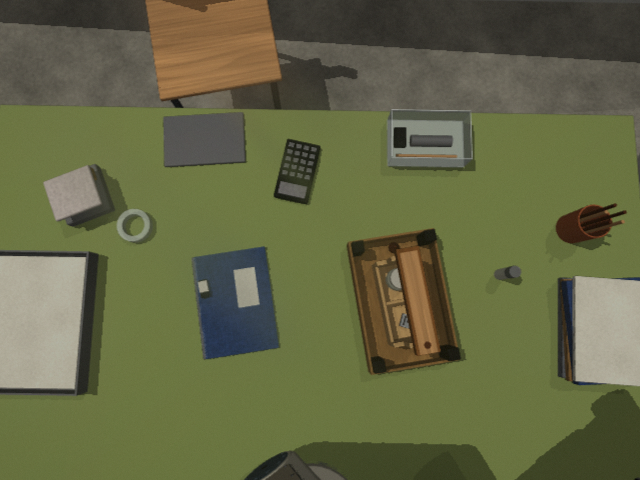

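View pics/wrist0.png

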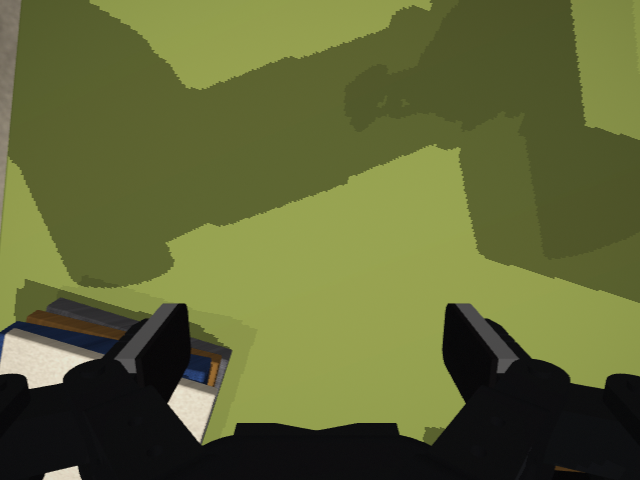

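The scene view shows the crate at about (238,250) and the book at about (403,247). In the top view the crate is at about (403,302), the box on it at about (418,300), and the book at about (237,302). I'll zoom in for the corners.

Run:
```python
import cv2
a=cv2.imread("pics/top0.png")
cv2.imwrite("pics/top_c.png",cv2.resize(a[225:380,340:470],None,fx=4.6,fy=3.85*1,interpolation=cv2.INTER_CUBIC)[:597])
cv2.imwrite("pics/top_b.png",cv2.resize(a[240:365,185:290],None,fx=4.6,fy=4.6,interpolation=cv2.INTER_CUBIC))
s=cv2.imread("pics/scene0.png")
cv2.imwrite("pics/scene_c.png",cv2.resize(s[165:310,175:300],None,fx=4,fy=4,interpolation=cv2.INTER_CUBIC))
```

```text
(no output)
```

View pics/top_c.png

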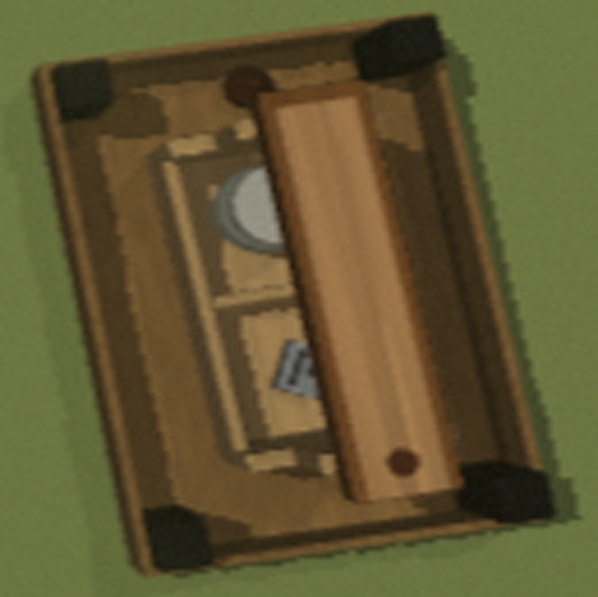

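View pics/top_b.png

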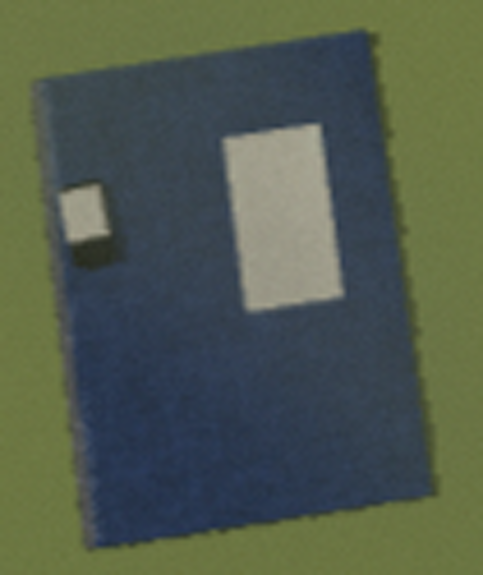

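View pics/scene_c.png

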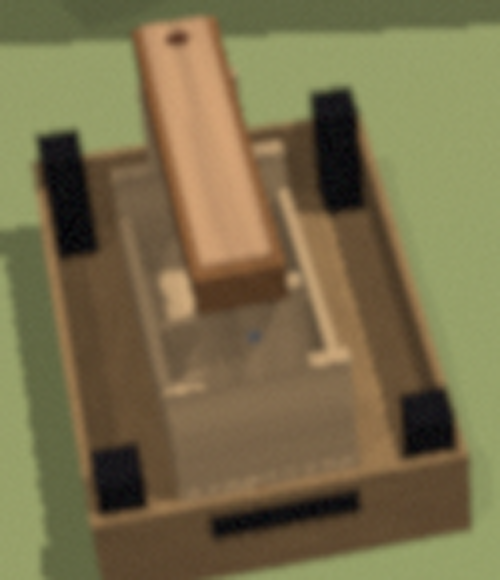

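```bash
cat > h.py <<'E'
import numpy as np, cv2
from workcell import get_obs,get_image
from scipy.spatial.transform import Rotation as Rn
def cam(name):
    o=get_obs(); d=get_image(name)
    if name=="wrist":
        T=np.eye(4);T[:3,:3]=Rn.from_euler('xyz',o['tool_rot'],degrees=True).as_matrix();T[:3,3]=o['ee_pos']
        W=T@d['mount']; d['R']=W[:3,:3].T; d['t']=-W[:3,:3].T@W[:3,3]
    return d
def ray(d,uv,z):
    uv=np.atleast_2d(np.array(uv,float))
    r=np.c_[(uv[:,0]-d['cx'])/d['fx'],(uv[:,1]-d['cy'])/d['fy'],np.ones(len(uv))]@d['R']
    C=-d['R'].T@d['t']
    return C+r*((z-C[2])/r[:,2])[:,None]
def proj(d,X):
    c=np.atleast_2d(X)@d['R'].T+d['t']; return c[:,:2]/c[:,2:]*[d['fx'],d['fy']]+[d['cx'],d['cy']]
E
python3 - <<'E'
from h import *
np.set_printoptions(precision=4,suppress=True)
d=cam("top");s=cam("scene");print(-d['R'].T@d['t'],-s['R'].T@s['t'])
def rep(n,P):
    c=P.mean(0);e=np.linalg.norm(np.roll(P,-1,0)-P,axis=1)
    v=(P[2]+P[3]-P[0]-P[1])/2
    print(n,c,'edges',e,'yaw long',np.degrees(np.arctan2(-v[1],-v[0])))
ct=lambda L:[(x/4.6+340-.4,y/3.85+225-.4) for x,y in L]
cb=lambda L:[(x/4.6+185-.4,y/4.6+240-.4) for x,y in L]
cs=lambda L:[(x/4+175-.4,y/4+165-.4) for x,y in L]
rep('box top',ray(d,ct([(262,95),(368,82),(462,487),(356,500)]),.176))
rep('box scene',ray(s,cs([(193,277),(284,262),(215,15),(136,28)]),.176))
rep('crate blocks outer',ray(d,ct([(52,66),(435,14),(553,515),(147,571)]),.085))
rep('crate rim', ray(d,ct([(40,66),(437,14),(555,515),(145,575)]),.06))
rep('book',ray(d,cb([(35,80),(372,30),(437,494),(90,548)]),.01))
# caddy wall tops z=.06 : left wall line + end wall corners
print('caddy left wall top',ray(d,ct([(165,165),(240,455)]),.06))
print('caddy scene right wall top (+y)',ray(s,cs([(281,190),(337,350)]),.06))
print('far end shoulder outer edge',ray(d,ct([(165,157),(215,153)]),.09))
print('near end',ray(d,ct([(247,470),(297,462)]),.09))
print('scene end far shoulders',ray(s,cs([(165,393),(350,360)]),.09))
print('scene end near shoulders',ray(s,cs([(110,180),(283,150)]),.09))
print('eraser',ray(d,cb([(83,212)]),.022))
E
```

```text
[0.458  0.0032 1.1027] [ 1.5144 -0.0997  1.0264]
box top [ 0.4797 -0.2081  0.176 ] edges [0.0476 0.2117 0.0461 0.2115] yaw long 10.260113395763732
box scene [ 0.4771 -0.2073  0.176 ] edges [0.0461 0.2139 0.0447 0.2124] yaw long 10.430437404337216
crate blocks outer [ 0.4821 -0.1978  0.085 ] edges [0.1898 0.2885 0.1936 0.2875] yaw long 9.540959818361435
crate rim [ 0.4821 -0.2014  0.06  ] edges [0.2013 0.2956 0.2006 0.2975] yaw long 9.980374209340496
book [0.4719 0.1844 0.01  ] edges [0.1759 0.2389 0.1759 0.2391] yaw long 9.652928225273492
caddy left wall top [[ 0.5528 -0.1386  0.06  ]
 [ 0.3857 -0.1745  0.06  ]]
caddy scene right wall top (+y) [[ 0.3867 -0.1762  0.06  ]
 [ 0.5248 -0.1448  0.06  ]]
far end shoulder outer edge [[ 0.5547 -0.1346  0.09  ]
 [ 0.5574 -0.1586  0.09  ]]
near end [[ 0.3796 -0.1726  0.09  ]
 [ 0.3844 -0.196   0.09  ]]
scene end far shoulders [[ 0.5812 -0.2339  0.09  ]
 [ 0.5637 -0.1366  0.09  ]]
scene end near shoulders [[ 0.4058 -0.2718  0.09  ]
 [ 0.3859 -0.1728  0.09  ]]
eraser [[0.507  0.2601 0.022 ]]
```

Call:
move_arm(
  moves=[
    [-1, -0.01, 0.006, 0, 0.01],
    [-1, -0.03, 0.016, 0, 0.02],
    [-1, -0.056, 0.03, 0, 0.03],
    [-1, -0.086, 0.047, 0, 0.04],
    [-1, -0.118, 0.064, 0, 0.05],
    [-1, -0.152, 0.083, 0, 0.06],
    [-1, -0.186, 0.101, 0, 0.07],
    [-1, -0.22, 0.12, 0, 0.08],
    [-1, -0.254, 0.139, 0, 0.09],
    [-1, -0.288, 0.157, 0, 0.094],
    [-1, -0.318, 0.173, 0, 0.094],
    [-1, -0.344, 0.188, 0, 0.094],
  ],
)

```text
t: 1.25
ee_pos: [0.4307, -0.2532, 0.2392]
tool_rot: [180.0, 0.0, -169.6]
contact_force: [0.9, -0.7, -0.6]
finger_gap: 1.001
```

Call:
move_arm(
  moves=[
    [-1, -0.024, 0.01, 0, 0],
    [-1, -0.042, 0.019, 0, 0],
    [-1, -0.055, 0.025, 0, 0],
    [-1, -0.062, 0.027, 0, 0],
    [-1, -0.062, 0.027, 0, 0],
    [-1, -0.062, 0.027, 0, 0],
  ],
)

```text
t: 1.75
ee_pos: [0.4851, -0.2178, 0.2391]
tool_rot: [180.0, -0.0, -169.7]
contact_force: [0.3, -0.1, -0.3]
finger_gap: 1.0
```

Run:
```python
from h import *
d=cam("wrist");o=get_obs();print(o['t'],o['q'],o['ee_pos'],o['tool_rot'])
cv2.imwrite("pics/wrist1.png",d["color"][:,:,::-1])
d=cam("top");cv2.imwrite("pics/top1.png",d["color"][:,:,::-1])
```

```text
1.8 [-7.31777940e+00  1.25298971e+01  3.46941626e+00  8.70558222e-03
 -8.09575117e+01 -7.23670738e+01] [ 0.48484084 -0.21798396  0.23930487] [-1.79997257e+02 -1.97515139e-02 -1.69683484e+02]
```

View pics/wrist1.png

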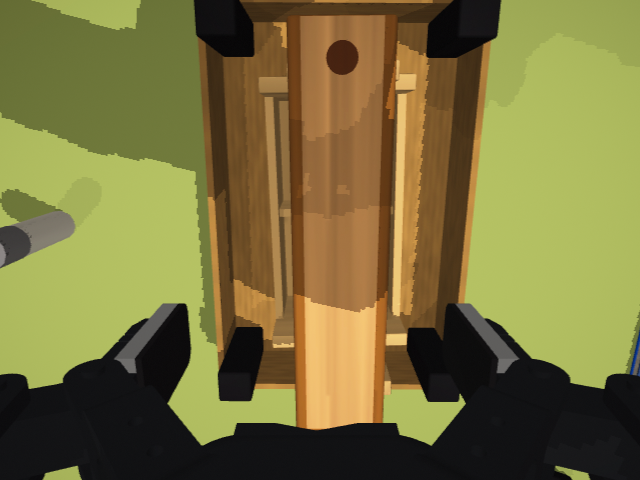

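Run:
```python
from h import *
np.set_printoptions(precision=4,suppress=True)
d=cam("wrist");im=d['color'].astype(int)
for r in (30,100,180,340,400):
    row=im[r]; g=np.abs(np.diff(row.sum(1))); c=[(int(x),int(g[x])) for x in range(270,420) if g[x]>70]; print(r,c)
def sh(pts): print(ray(d,pts,.176))
sh([(290,30),(396,30),(296,340),(383,340),(340,15)])
P=np.array([[.4776,-.2075,.176]]);print(proj(d,P))
# predicted corners for est pose
a=np.radians(10.3);
for h in(.176,.15):
  print(proj(d,[[.4776+np.cos(a)*x-np.sin(a)*y,-.2075+np.sin(a)*x+np.cos(a)*y,h] for x,y in[(-.1075,.024),(-.1075,-.024),(.04,.024),(.04,-.024)]]))
```

```text
30 [(280, 71), (281, 93), (286, 139), (384, 71)]
100 [(273, 127), (301, 71), (382, 76), (396, 81), (397, 166), (398, 86), (406, 114)]
180 [(276, 75), (277, 100), (282, 71), (290, 113), (380, 94), (394, 85), (395, 168), (396, 84), (403, 86), (404, 73)]
340 [(294, 101), (305, 105), (375, 149), (385, 144), (386, 126), (406, 226), (407, 255)]
400 [(295, 136), (306, 104), (373, 139), (383, 88), (384, 89)]
[[ 0.3827 -0.2477  0.176 ]
 [ 0.3746 -0.2032  0.176 ]
 [ 0.5263 -0.2207  0.176 ]
 [ 0.5182 -0.1765  0.176 ]
 [ 0.3732 -0.2278  0.176 ]]
[[339.3547 255.6547]]
[[400.0758  12.0172]
 [286.3189  11.9212]
 [385.0104 330.3546]
 [291.3452 330.2726]]
[[389.7245  26.2244]
 [290.0133  26.1402]
 [377.863  309.2284]
 [293.9325 309.155 ]]
```

The wrist view confirms the box pose: the edges at columns 287–397 match the prediction, with its centre at about (0.478, -0.208), yaw 10.3° and top at 0.176. Next I'll centre over it, descend and grip.

Call:
move_arm(
  moves=[
    [-1, 0.003, 0.006, 0, 0],
    [-1, 0.005, 0.011, 0.003, 0],
    [-1, 0.005, 0.011, 0.012, 0],
    [-1, 0.005, 0.011, 0.024, 0],
    [-1, 0.005, 0.011, 0.036, 0],
    [-1, 0.005, 0.011, 0.048, 0],
    [-1, 0.005, 0.011, 0.06, 0],
    [-1, 0.005, 0.011, 0.07, 0],
    [-1, 0.005, 0.011, 0.077, 0],
    [-1, 0.005, 0.011, 0.081, 0],
    [-1, 0.005, 0.011, 0.081, 0],
    [-1, 0.005, 0.011, 0.081, 0],
  ],
)

```text
t: 2.9
ee_pos: [0.4787, -0.2075, 0.1585]
tool_rot: [-180.0, 0.0, -169.6]
contact_force: [-0.8, -1.3, 0.4]
finger_gap: 1.003
```

Run:
```python
from h import *
d=cam("wrist");print(get_obs()['ee_pos'])
cv2.imwrite("pics/wrist2.png",d["color"][:,:,::-1])
```

```text
[ 0.47895136 -0.20757392  0.15885912]
```

View pics/wrist2.png

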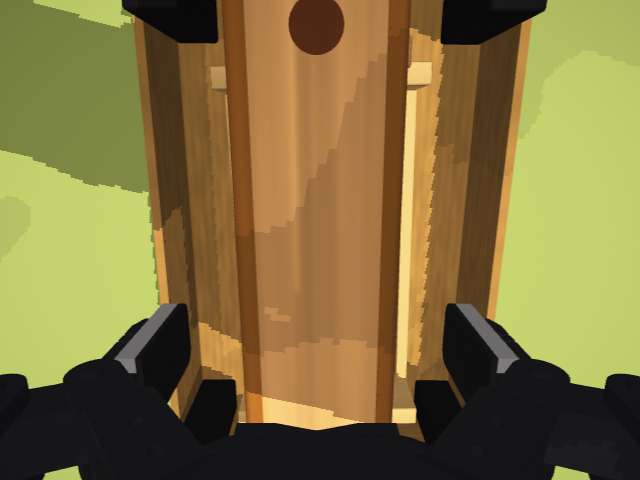

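The box is centred between the pads: its edges are at columns 240–395 around column 317. I'll close with 40 N.

Call:
move_arm(
  moves=[
    [0, 0, 0, 0, 0],
    [0.1, 0, 0, 0, 0],
    [0.5, 0, 0, 0, 0],
    [1, 0, 0, 0, 0],
    [1, 0, 0, 0, 0],
    [1, 0, 0, 0, 0],
    [1, 0, 0, 0, 0],
    [1, 0, 0, 0, 0],
    [1, 0, 0, 0, 0],
    [1, 0, 0, 0, 0],
  ],
  grip_force=40,
)

```text
t: 3.78
ee_pos: [0.4789, -0.2074, 0.1588]
tool_rot: [-180.0, 0.0, -169.6]
contact_force: [-0.3, 1.3, 5.6]
finger_gap: 0.553
```

Run:
```python
from h import *
d=cam("wrist");print(get_obs()['ee_pos'],get_obs()['finger_gap'])
cv2.imwrite("pics/wrist3.png",d["color"][:,:,::-1])
```

```text
[ 0.47885558 -0.20744443  0.15877262] 0.5560610942006747
```

View pics/wrist3.png

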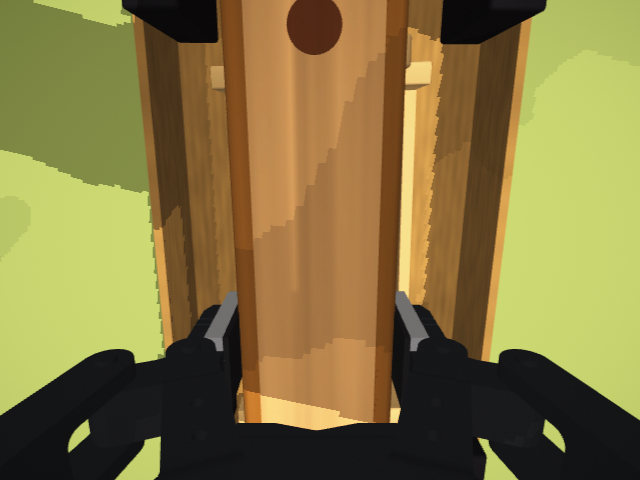

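Call:
move_arm(
  moves=[
    [1, 0, 0, -0.003, 0],
    [1, 0, 0, -0.008, 0],
    [1, 0, 0, -0.015, 0],
    [1, 0, 0, -0.024, 0],
    [1, 0, 0, -0.034, 0],
    [1, 0, 0, -0.046, 0],
    [1, 0, 0, -0.058, 0],
    [1, 0, 0, -0.07, 0],
    [1, 0, 0, -0.08, 0],
    [1, 0, 0, -0.086, 0],
    [1, 0, 0, -0.09, 0],
    [1, 0, 0, -0.09, 0],
  ],
)

```text
t: 4.83
ee_pos: [0.4789, -0.2075, 0.2491]
tool_rot: [-180.0, 0.1, -169.6]
contact_force: [-0.0, -0.1, -1.1]
finger_gap: 0.549
```

Run:
```python
from h import *
o=get_obs();print(o['ee_pos'],o['finger_gap'],o['contact_force'],o['torque'])
for n in("scene","top"):
  d=cam(n);cv2.imwrite(f"pics/{n}4.png",d["color"][:,:,::-1])
```

```text
[ 0.47888277 -0.20752289  0.24914625] 0.5493217997566506 [-0.02958219 -0.14331207 -1.13178001] [-0.0411806   0.00879548  0.0734565 ]
```

View pics/scene4.png

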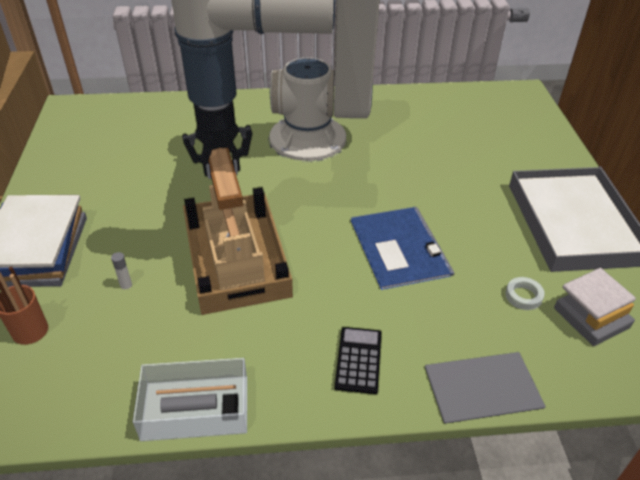

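View pics/top4.png

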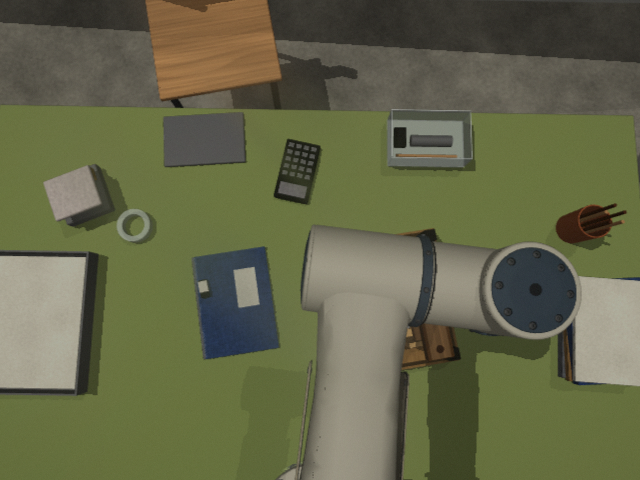

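Run:
```python
from h import *
np.set_printoptions(precision=4,suppress=True)
for n in("top","scene"):
    d=cam(n);im=cv2.cvtColor(d['color'],cv2.COLOR_RGB2HSV)
    m=cv2.inRange(im,(95,90,30),(130,255,255))
    m=cv2.morphologyEx(m,cv2.MORPH_CLOSE,np.ones((13,13)))
    cs,_=cv2.findContours(m,0,1)
    for c in cs:
        M=cv2.moments(c)
        if M['m00']<2000: continue
        u,v=M['m10']/M['m00'],M['m01']/M['m00']
        if not(180<u<480 and 190<v<370): continue
        q=cv2.approxPolyDP(c,8,True)[:,0]; P=ray(d,c[:,0],.01)[:,:2].astype(np.float32)
        print(n,q.tolist(),cv2.minAreaRect(P*1000)); print(ray(d,q,.01))
a=np.radians(10)
C=[np.array([.472,.184,.01])+[np.cos(a)*x-np.sin(a)*y,np.sin(a)*x+np.cos(a)*y,0] for x,y in[(.12,.085),(.12,-.085),(-.12,-.085),(-.12,.085)]]
for n in("top","scene"):print(proj(cam(n),C))
d=cam("top");e=d['color'][235:365,180:295,::-1];cv2.imwrite("pics/b.png",cv2.resize(e,None,fx=4.5,fy=4.5,interpolation=0))
```

```text
top [[199, 296], [206, 358], [277, 346], [243, 310]] ((425.869873046875, 177.66685485839844), (144.48306274414062, 166.46966552734375), 9.806031227111816)
[[0.4832 0.2703 0.01  ]
 [0.3411 0.2469 0.01  ]
 [0.3708 0.0837 0.01  ]
 [0.4522 0.1656 0.01  ]]
scene [[413, 208], [352, 218], [381, 287], [449, 273], [429, 254], [433, 241]] ((472.65447998046875, 182.39654541015625), (238.26502990722656, 170.2162322998047), 9.830434799194336)
[[0.3431 0.2431 0.01  ]
 [0.37   0.0842 0.01  ]
 [0.6043 0.1205 0.01  ]
 [0.5737 0.2814 0.01  ]
 [0.5097 0.2489 0.01  ]
 [0.4668 0.2678 0.01  ]]
[[193.3067 256.9078]
 [264.0227 245.7891]
 [278.7962 347.0086]
 [205.9645 358.9206]]
[[452.2437 273.3823]
 [381.3145 287.203 ]
 [350.0335 217.7271]
 [414.1505 206.8925]]
```

View pics/b.png

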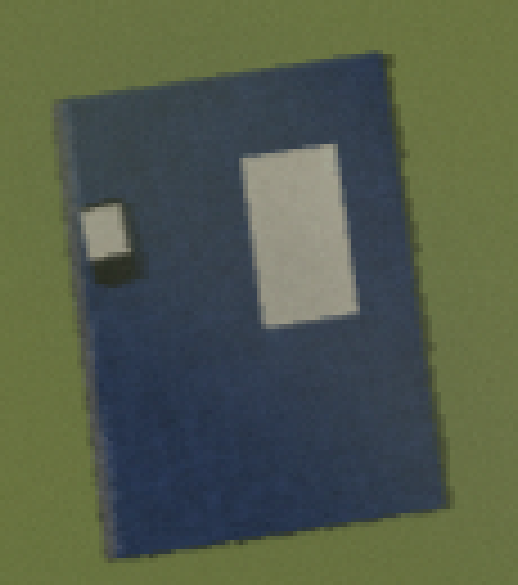

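Call:
move_arm(
  moves=[
    [1, -0.001, 0.004, 0, 0],
    [1, -0.002, 0.012, 0, 0],
    [1, -0.004, 0.024, 0, 0],
    [1, -0.007, 0.04, 0, 0],
    [1, -0.01, 0.059, 0, 0],
    [1, -0.0135, 0.081, 0, 0],
    [1, -0.017, 0.104, 0, 0],
    [1, -0.021, 0.127, 0, 0],
    [1, -0.025, 0.15, 0, 0],
    [1, -0.029, 0.173, 0, 0],
    [1, -0.033, 0.196, 0, 0],
    [1, -0.037, 0.219, 0, 0],
  ],
)

```text
t: 6.18
ee_pos: [0.475, 0.0168, 0.2485]
tool_rot: [180.0, 0.0, -169.6]
contact_force: [0.4, -0.5, -2.3]
finger_gap: 0.548
```

Call:
move_arm(
  moves=[
    [1, -0.004, 0.023, 0, 0],
    [1, -0.008, 0.046, 0, 0],
    [1, -0.012, 0.069, 0, 0],
    [1, -0.0155, 0.09, 0, 0],
    [1, -0.0185, 0.109, 0, 0],
    [1, -0.021, 0.126, 0, 0],
    [1, -0.0235, 0.14, 0, 0],
    [1, -0.0255, 0.151, 0, 0],
    [1, -0.0265, 0.159, 0, 0],
    [1, -0.0275, 0.164, 0, 0],
    [1, -0.0275, 0.166, 0, 0],
    [1, -0.0275, 0.166, 0, 0],
  ],
)

```text
t: 7.18
ee_pos: [0.4728, 0.1829, 0.2482]
tool_rot: [-180.0, -0.0, -169.6]
contact_force: [-0.1, -1.2, -0.6]
finger_gap: 0.555
```

Run:
```python
from h import *
d=cam("wrist");o=get_obs();print(o['t'],o['ee_pos'],o['tool_rot'],o['contact_force'],o['torque'])
cv2.imwrite("pics/wrist5.png",d["color"][:,:,::-1])
d=cam("scene");cv2.imwrite("pics/scene5.png",cv2.resize(d["color"][120:300,170:470,::-1],None,fx=2.5,fy=2.5,interpolation=cv2.INTER_CUBIC))
```

```text
7.2333 [0.47280893 0.18257051 0.24828442] [-1.79988941e+02 -5.35282670e-03 -1.69657861e+02] [-0.4415017  -1.26914819 -0.88708142] [0.00206881 0.02729243 0.01443773]
```

View pics/wrist5.png

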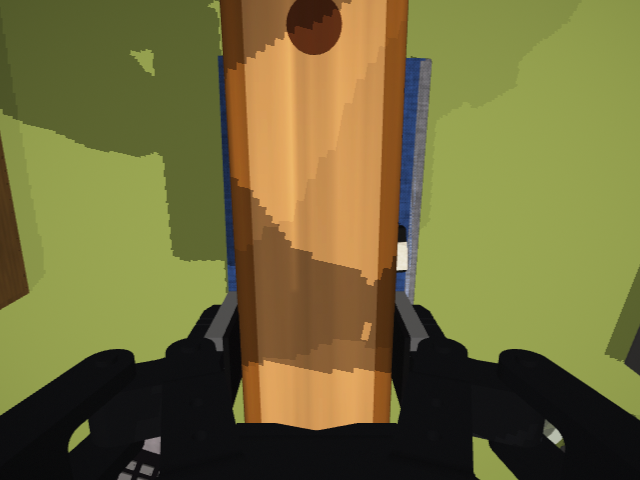

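View pics/scene5.png

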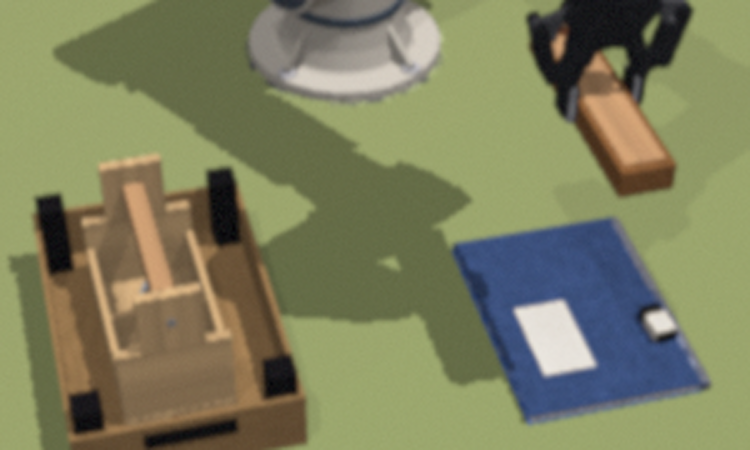

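Run:
```python
from h import *
np.set_printoptions(precision=4,suppress=True)
d=cam("wrist")
for z in(.01,0):
  P=ray(d,[(219,58),(419,58),(431,58),(413,290),(401,235),(408,270)],z);print(P,np.linalg.norm(P[1]-P[0]),np.linalg.norm(P[2]-P[0]))
  a=np.radians(9.8);R=np.array([[np.cos(a),np.sin(a)],[-np.sin(a),np.cos(a)]])
  print((P[:,:2]-[.472,.183])@R.T)
```

```text
[[0.3688 0.083  0.01  ]
 [0.3394 0.2437 0.01  ]
 [0.3376 0.2533 0.01  ]
 [0.5374 0.2872 0.01  ]
 [0.4874 0.2637 0.01  ]
 [0.5189 0.2779 0.01  ]] 0.16340728471147017 0.1732101430664605
[[-0.1187 -0.081 ]
 [-0.1204  0.0824]
 [-0.1205  0.0922]
 [ 0.0822  0.0916]
 [ 0.0289  0.077 ]
 [ 0.0624  0.0855]]
[[0.3677 0.0806 0.    ]
 [0.3375 0.2457 0.    ]
 [0.3357 0.2556 0.    ]
 [0.5409 0.2903 0.    ]
 [0.4895 0.2662 0.    ]
 [0.5219 0.2808 0.    ]] 0.1677996256299571 0.17786598200430917
[[-0.1202 -0.0832]
 [-0.1219  0.0846]
 [-0.122   0.0947]
 [ 0.0861  0.0941]
 [ 0.0314  0.079 ]
 [ 0.0658  0.0879]]
```

Call:
move_arm(
  moves=[
    [1, 0, 0.001, 0.004, 0],
    [1, 0, 0.002, 0.013, 0],
    [1, 0, 0.003, 0.028, 0],
    [1, 0, 0.003, 0.047, 0],
    [1, 0, 0.003, 0.069, 0],
    [1, 0, 0.003, 0.092, 0],
    [1, 0, 0.003, 0.115, 0],
    [1, 0, 0.003, 0.137, 0],
    [1, 0, 0.003, 0.157, 0],
    [1, 0, 0.003, 0.175, 0],
    [1, 0, 0.003, 0.19, 0],
    [1, 0, 0.003, 0.2, 0],
  ],
)

```text
t: 8.33
ee_pos: [0.471, 0.1848, 0.0458]
tool_rot: [-179.9, -0.2, -169.7]
contact_force: [-0.5, 0.8, -1.4]
finger_gap: 0.552
```

Call:
move_arm(
  moves=[
    [1, 0, 0, 0.007, 0],
    [1, 0, 0, 0.012, 0],
    [1, 0, 0, 0.016, 0],
    [1, 0, 0, 0.019, 0],
    [1, 0, 0, 0.021, 0],
    [1, 0, 0, 0.023, 0],
    [1, 0, 0, 0.025, 0],
    [1, 0, 0, 0.026, 0],
    [1, 0, 0, 0.026, 0],
    [1, 0, 0, 0.026, 0],
  ],
)

```text
t: 9.17
ee_pos: [0.4723, 0.1859, 0.0224]
tool_rot: [180.0, 0.0, -169.6]
contact_force: [-0.4, 0.3, -1.2]
finger_gap: 0.555
```

Expected contact is at about 0.0188, so I'll creep down.

Call:
move_arm(
  moves=[
    [1, 0, 0, 0.001, 0],
    [1, 0, 0, 0.0015, 0],
    [1, 0, 0, 0.002, 0],
    [1, 0, 0, 0.0025, 0],
    [1, 0, 0, 0.003, 0],
    [1, 0, 0, 0.003, 0],
  ],
)

```text
t: 9.67
ee_pos: [0.4722, 0.1858, 0.0192]
tool_rot: [-180.0, -0.0, -169.6]
contact_force: [0.1, 0.3, -2.8]
finger_gap: 0.558
```

Run:
```python
from h import *
o=get_obs();print(o['ee_pos'],o['contact_force'])
d=cam("scene");cv2.imwrite("pics/scene6.png",cv2.resize(d["color"][140:300,320:470,::-1],None,fx=3.7,fy=3.7,interpolation=cv2.INTER_CUBIC))
```

```text
[0.47218671 0.18581086 0.01915369] [ 0.06072865  0.28617586 -2.76711842]
```

View pics/scene6.png

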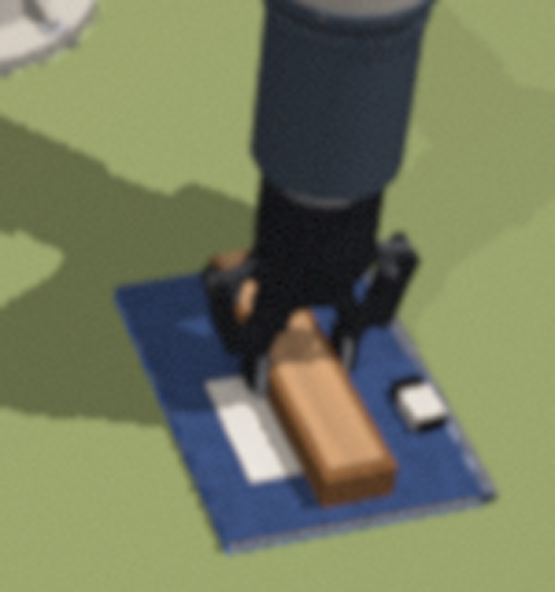

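Call:
move_arm(
  moves=[
    [1, 0, 0, 0.0005, 0],
    [1, 0, 0, 0.001, 0],
    [1, 0, 0, 0.001, 0],
    [1, 0, 0, 0.001, 0],
  ],
)

```text
t: 10.05
ee_pos: [0.4723, 0.1859, 0.0188]
tool_rot: [-180.0, 0.0, -169.6]
contact_force: [-2.1, -0.7, 4.6]
finger_gap: 0.553
```

Contact is confirmed: +4.6 N at the expected height. I'll open only part way, to about 60 mm, to keep clear of the eraser.

Call:
move_arm(
  moves=[
    [-0.15, 0, 0, 0, 0],
    [-0.2, 0, 0, 0, 0],
    [-0.3, 0, 0, 0, 0],
    [-0.4, 0, 0, 0, 0],
    [-0.4, 0, 0, 0, 0],
    [-0.4, 0, 0, 0, 0],
    [-0.4, 0, 0, 0, 0],
    [-0.4, 0, 0, -0.002, 0],
    [-0.4, 0, 0, -0.006, 0],
    [-0.4, 0, 0, -0.012, 0],
    [-0.4, 0, 0, -0.02, 0],
    [-0.4, 0, 0, -0.03, 0],
  ],
)

```text
t: 11.05
ee_pos: [0.4722, 0.1858, 0.049]
tool_rot: [-180.0, -0.0, -169.6]
contact_force: [0.0, -0.5, 0.2]
finger_gap: 0.697
```

Call:
move_arm(
  moves=[
    [-0.4, 0, 0, -0.012, 0],
    [-0.4, 0, 0, -0.026, 0],
    [-0.4, 0, 0, -0.042, 0],
    [-0.4, 0, 0, -0.062, 0],
    [-0.4, 0, 0, -0.082, 0],
    [-0.4, 0, 0, -0.102, 0],
    [-0.4, 0, 0, -0.122, 0],
    [-0.4, 0, 0, -0.142, 0],
    [-0.4, 0, 0, -0.16, 0],
    [-0.4, 0, 0, -0.175, 0],
    [-0.4, 0, 0, -0.185, 0],
    [-0.4, 0, 0, -0.19, 0],
  ],
)

```text
t: 12.05
ee_pos: [0.4727, 0.186, 0.2404]
tool_rot: [179.9, 0.2, -169.6]
contact_force: [0.3, -0.2, -0.0]
finger_gap: 0.7
```

Run:
```python
from h import *
o=get_obs();print(o['t'],o['ee_pos'],o['contact_force'],o['tool_rot'])
d=cam("scene");cv2.imwrite("pics/scene7.png",cv2.resize(d["color"][140:300,170:470,::-1],None,fx=2.6,fy=2.6,interpolation=cv2.INTER_CUBIC))
```

```text
12.05 [0.47268794 0.18601211 0.24041993] [ 0.25161416 -0.2002185  -0.00626945] [ 1.79933772e+02  1.62316708e-01 -1.69639296e+02]
```

View pics/scene7.png

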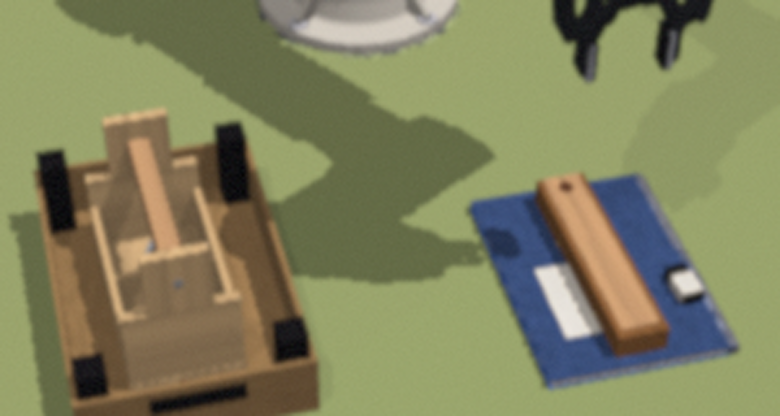

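The box lies flat and centred on the book, and the eraser hasn't moved. With the arm clear, I'll measure the caddy.

Run:
```python
from h import *
d=cam("top");cv2.imwrite("pics/top8f.png",d["color"][:,:,::-1])
cv2.imwrite("pics/top8.png",cv2.resize(d["color"][225:380,340:470,::-1],None,fx=4.5,fy=3.85,interpolation=cv2.INTER_CUBIC))
s=cam("scene");cv2.imwrite("pics/scene8.png",cv2.resize(s["color"][165:310,175:300,::-1],None,fx=4,fy=4,interpolation=cv2.INTER_CUBIC))
```

```text
(no output)
```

View pics/top8.png

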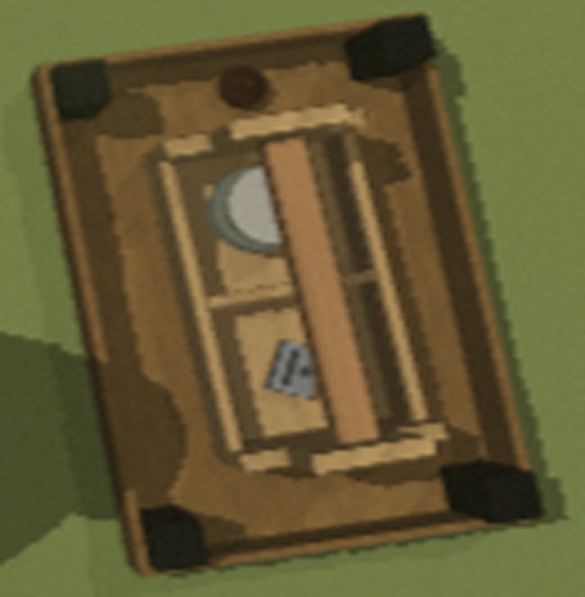

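View pics/top8f.png

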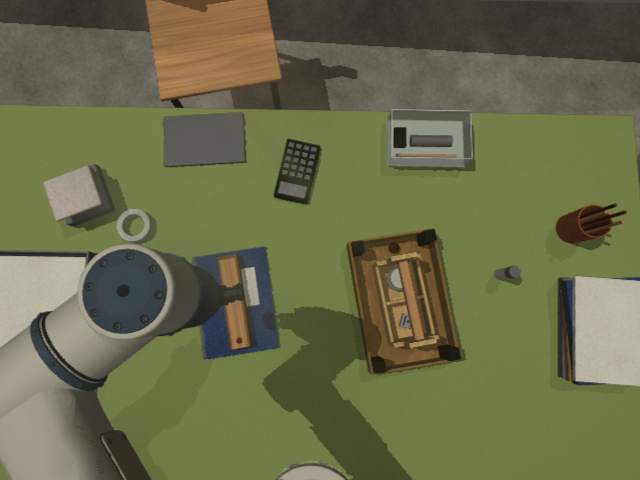

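View pics/scene8.png

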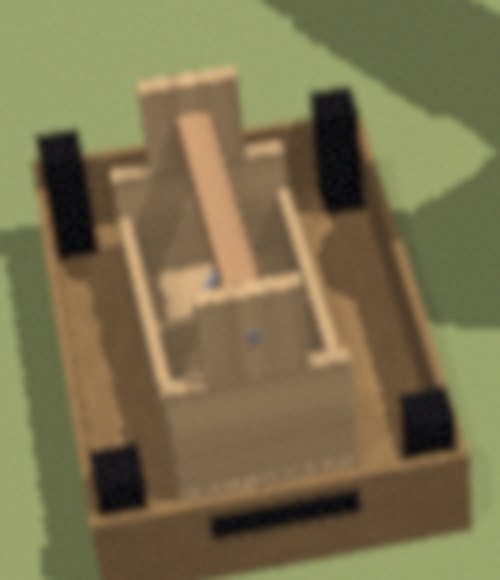

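Run:
```python
from h import *
np.set_printoptions(precision=4,suppress=True)
d=cam("top");s=cam("scene")
ct=lambda L:[(x/4.5+340-.4,y/3.85+225-.4) for x,y in L]
cs=lambda L:[(x/4+175-.4,y/4+165-.4) for x,y in L]
def ax(n,P,f,b):
    v=P[f].mean(0)-P[b].mean(0);print(n,P[f+b].mean(0),np.degrees(np.arctan2(v[1],v[0])),np.linalg.norm(v)); print(P[:,:2].tolist())
ax('bar top',ray(d,ct([(265,143),(302,138),(380,437),(340,443)]),.130),[0,1],[2,3])
ax('walls top',ray(d,ct([(231,137),(365,122),(447,437),(312,456)]),.150),[0,1],[2,3])
ax('walls scene',ray(s,cs([(198,303),(300,280),(238,70),(138,86)]),.150),[0,1],[2,3])
ax('bar scene',ray(s,cs([(220,285),(255,278),(207,112),(178,116)]),.130),[0,1],[2,3])
ax('sh scene',ray(s,cs([(165,393),(350,360),(283,150),(110,178)]),.09),[0,1],[2,3])
```

```text
bar top [ 0.4802 -0.2036  0.13  ] 11.73977314521714 0.16499860867106184
[[0.5594035649047774, -0.1780294836662429], [0.5624620767729411, -0.19553038372030979], [0.4011154135107587, -0.22960617781923803], [0.39765595684437466, -0.2110972320123811]]
walls top [ 0.4811 -0.2071  0.15  ] 11.755778097414877 0.17112782863013268
[[0.5603141340214683, -0.15860740148234953], [0.569494513392893, -0.22073528360089897], [0.4027545900102152, -0.2551180043300356], [0.39197723621086733, -0.1939560139231994]]
walls scene [ 0.4807 -0.2033  0.15  ] 11.512969201113318 0.18336202862358514
[[0.5773097457179422, -0.21095872698120505], [0.5638061748024015, -0.1590272488334008], [0.385554072043619, -0.19374121722665463], [0.3962164437237683, -0.24943911797964102]]
bar scene [ 0.4697 -0.2071  0.13  ] 11.02463139134632 0.14499641280388292
[[0.5428974993997989, -0.20235366424618106], [0.5388030954167367, -0.18406407614483244], [0.3973045980593417, -0.21279940768398753], [0.39975497013765904, -0.22907394440641377]]
sh scene [ 0.4837 -0.2038  0.09  ] 11.801229115655719 0.18129391103131598
[[0.581168592932539, -0.23392483083448007], [0.563721301033047, -0.13660723027650254], [0.38594435447456443, -0.17279532456328528], [0.40402173562012145, -0.27189212848876676]]
```

Call:
move_arm(
  moves=[
    [-0.4, 0.001, -0.006, 0, 0],
    [-0.4, 0.002, -0.018, 0, 0],
    [-0.4, 0.005, -0.036, 0, 0],
    [-0.4, 0.008, -0.06, 0, -0.005],
    [-0.4, 0.0115, -0.086, 0, -0.01],
    [-0.4, 0.0155, -0.114, 0, -0.015],
    [-0.4, 0.019, -0.142, 0, -0.02],
    [-0.4, 0.023, -0.17, 0, -0.023],
    [-0.4, 0.0265, -0.198, 0, -0.023],
    [-0.4, 0.0305, -0.226, 0, -0.023],
    [-0.4, 0.034, -0.254, 0, -0.023],
    [-0.4, 0.038, -0.282, 0, -0.023],
  ],
)

```text
t: 13.3
ee_pos: [0.4848, -0.1007, 0.2381]
tool_rot: [-180.0, -0.0, -168.3]
contact_force: [1.3, 0.9, -0.5]
finger_gap: 0.704
```

Call:
move_arm(
  moves=[
    [-0.4, 0.0035, -0.026, 0, 0],
    [-0.4, 0.007, -0.05, 0, 0],
    [-0.4, 0.01, -0.07, 0, 0],
    [-0.4, 0.012, -0.086, 0, 0],
    [-0.4, 0.0135, -0.096, 0, 0],
    [-0.4, 0.014, -0.101, 0, 0],
    [-0.4, 0.014, -0.103, 0, 0],
    [-0.4, 0.014, -0.103, 0, 0],
    [-0.4, 0.014, -0.103, 0, 0],
  ],
)

```text
t: 14.05
ee_pos: [0.4927, -0.2016, 0.2383]
tool_rot: [180.0, 0.0, -168.3]
contact_force: [-1.0, -0.1, -0.2]
finger_gap: 0.701
```

Run:
```python
from h import *
np.set_printoptions(precision=4,suppress=True)
d=cam("wrist");o=get_obs();print(o['t'],o['ee_pos'],o['tool_rot'])
cv2.imwrite("pics/wrist9.png",d["color"][:,:,::-1])
a=np.radians(11.7)
C=[[.481+np.cos(a)*x-np.sin(a)*y,-.204+np.sin(a)*x+np.cos(a)*y,.13] for x,y in[(-.085,.01),(-.085,-.01),(.0,.01),(.0,-.01)]]
print(proj(d,C))
```

```text
14.1 [ 0.4928 -0.2014  0.2384] [ 179.9934    0.0106 -168.2721]
[[334.2866  66.5204]
 [296.8369  66.4787]
 [332.5198 222.0378]
 [298.4029 222.0033]]
```

View pics/wrist9.png

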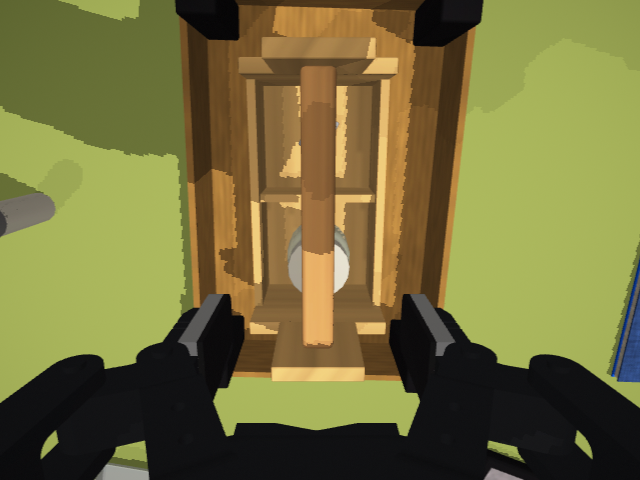

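Run:
```python
from h import *
np.set_printoptions(precision=4,suppress=True)
d=cam("wrist");o=get_obs()
P=ray(d,[(301,67),(336,67),(302.5,222),(334.5,222),(303.5,345),(331.5,345)],.13);print(P,np.linalg.norm(P[0]-P[1]),np.linalg.norm(P[4]-P[5]))
a=(P[0]+P[1])/2;b=(P[4]+P[5])/2;v=b-a;print((a+b)/2,np.linalg.norm(v),np.degrees(np.arctan2(v[1],v[0])))
u=v/np.linalg.norm(v);T=(a+b)/2+.010*u
y=np.radians(o['tool_rot'][2]);D=T-o['ee_pos'];print('target',T,'tool shift',D@[np.cos(y),np.sin(y),0],D@[np.sin(y),-np.cos(y),0])
j=ray(d,[(320,265)],.07);print('jar',j)
```

```text
[[ 0.3997 -0.2287  0.13  ]
 [ 0.3959 -0.2104  0.13  ]
 [ 0.4827 -0.2113  0.13  ]
 [ 0.4788 -0.193   0.13  ]
 [ 0.561  -0.195   0.13  ]
 [ 0.5573 -0.1776  0.13  ]] 0.018701536956846433 0.017794259624841574
[ 0.4785 -0.2029  0.13  ] 0.1647607112973497 11.641009305180825
target [ 0.4883 -0.2009  0.13  ] tool shift 0.004330424226500771 0.0013740699590580477
jar [[ 0.5259 -0.1912  0.07  ]]
```

The bar is vertical in the view at columns 301–336, so the yaw is right, and the jar is under its far half. I'll centre and descend so the grasp point sits at bar mid-height.

Call:
move_arm(
  moves=[
    [-0.4, 0.002, 0.001, 0.002, 0],
    [-0.4, 0.003, 0.0015, 0.008, 0],
    [-0.4, 0.003, 0.0015, 0.018, 0],
    [-0.4, 0.003, 0.0015, 0.032, 0],
    [-0.4, 0.003, 0.0015, 0.048, 0],
    [-0.4, 0.003, 0.0015, 0.064, 0],
    [-0.4, 0.003, 0.0015, 0.08, 0],
    [-0.4, 0.003, 0.0015, 0.096, 0],
    [-0.4, 0.003, 0.0015, 0.11, 0],
    [-0.4, 0.003, 0.0015, 0.12, 0],
    [-0.4, 0.003, 0.0015, 0.127, 0],
    [-0.4, 0.003, 0.0015, 0.13, 0],
  ],
)

```text
t: 15.15
ee_pos: [0.4888, -0.201, 0.1069]
tool_rot: [180.0, -0.1, -168.3]
contact_force: [0.0, 0.2, -0.7]
finger_gap: 0.703
```

Run:
```python
from h import *
d=cam("wrist");o=get_obs();print(o['ee_pos'],o['contact_force'],o['tool_rot'])
cv2.imwrite("pics/wrist10.png",d["color"][:,:,::-1])
d=cam("scene");cv2.imwrite("pics/scene10.png",cv2.resize(d["color"][130:310,160:320,::-1],None,fx=3.3,fy=3.3,interpolation=cv2.INTER_CUBIC))
```

```text
[ 0.48895492 -0.20104041  0.10711263] [-0.44863731 -0.40343559 -0.26695783] [ 1.79961931e+02 -8.98372058e-02 -1.68318976e+02]
```

View pics/wrist10.png

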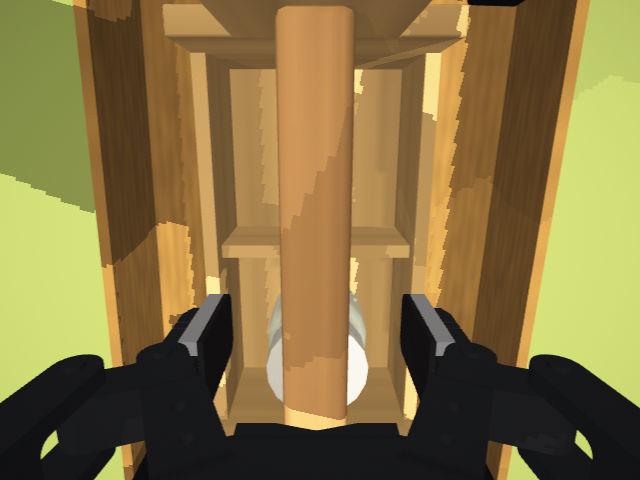

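View pics/scene10.png

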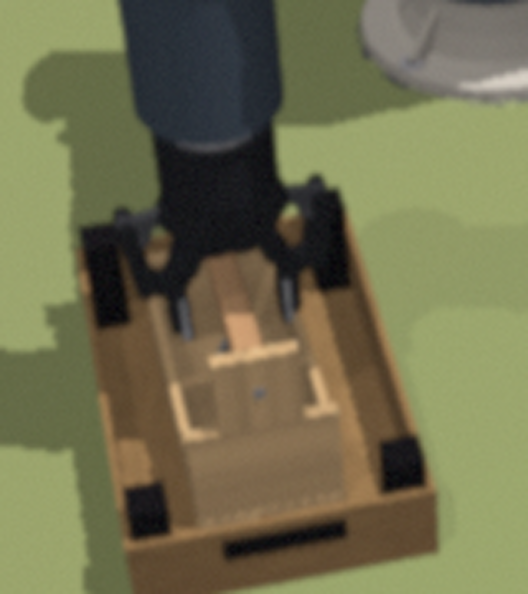

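The bar is centred between the pads: bar columns 278–350, pads at 232 and 402. I'll close with 100 N.

Call:
move_arm(
  moves=[
    [0, 0, 0, 0, 0],
    [0.3, 0, 0, 0, 0],
    [0.5, 0, 0, 0, 0],
    [0.6, 0, 0, 0, 0],
    [0.8, 0, 0, 0, 0],
    [1, 0, 0, 0, 0],
    [1, 0, 0, 0, 0],
    [1, 0, 0, 0, 0],
    [1, 0, 0, 0, 0],
    [1, 0, 0, 0, 0],
  ],
  grip_force=100,
)

```text
t: 16.08
ee_pos: [0.4899, -0.2013, 0.1092]
tool_rot: [-180.0, 0.1, -168.3]
contact_force: [-1.4, 0.7, 5.7]
finger_gap: 0.22
```

Call:
move_arm(
  moves=[
    [1, 0, 0, -0.001, 0],
    [1, 0, 0, -0.002, 0],
    [1, 0, 0, -0.004, 0],
    [1, 0, 0, -0.006, 0],
    [1, 0, 0, -0.008, 0],
    [1, 0, 0, -0.01, 0],
    [1, 0, 0, -0.011, 0],
    [1, 0, 0, -0.012, 0],
    [1, 0, 0, -0.012, 0],
    [1, 0, 0, -0.012, 0],
  ],
)

```text
t: 16.92
ee_pos: [0.4894, -0.2012, 0.1203]
tool_rot: [180.0, 0.0, -168.3]
contact_force: [0.2, 0.5, -5.7]
finger_gap: 0.219
```

Run:
```python
from h import *
d=cam("wrist");o=get_obs();print(o['ee_pos'],o['contact_force'],o['torque'],o['tool_rot'],o['finger_gap'])
cv2.imwrite("pics/wrist11.png",d["color"][:,:,::-1])
d=cam("scene");cv2.imwrite("pics/scene11.png",cv2.resize(d["color"][130:310,160:320,::-1],None,fx=3.3,fy=3.3,interpolation=cv2.INTER_CUBIC))
```

```text
[ 0.4894113  -0.2012094   0.12020123] [-0.05772741  0.82227485 -6.17262834] [-0.00541222  0.00418314 -0.00512061] [ 1.79992475e+02 -6.32078093e-03 -1.68327950e+02] 0.21476382851378603
```

View pics/wrist11.png

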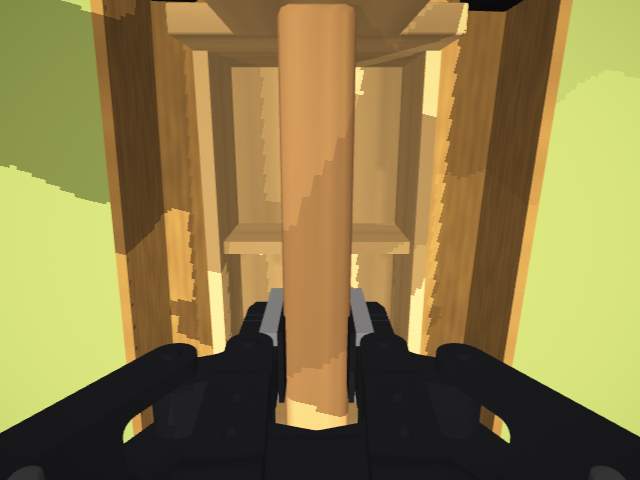

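View pics/scene11.png

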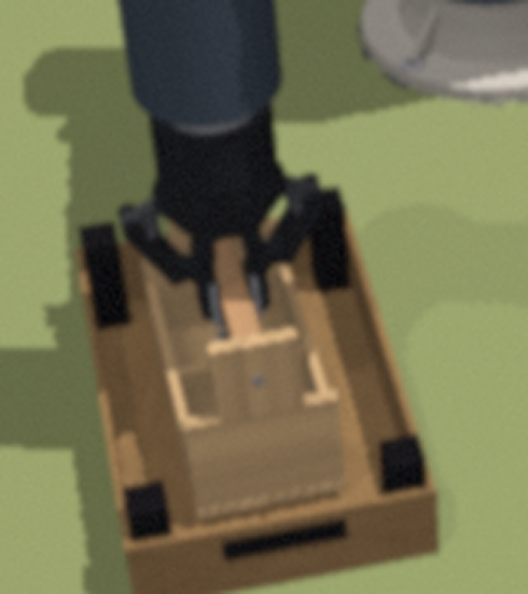

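The caddy is off the floor and level: 6 N load, about 0.005 N·m moment, and an unchanged view of the end wall. I'll lift it straight up by another 142 mm.

Call:
move_arm(
  moves=[
    [1, 0, 0, -0.001, 0],
    [1, 0, 0, -0.003, 0],
    [1, 0, 0, -0.007, 0],
    [1, 0, 0, -0.012, 0],
    [1, 0, 0, -0.018, 0],
    [1, 0, 0, -0.025, 0],
    [1, 0, 0, -0.032, 0],
    [1, 0, 0, -0.039, 0],
    [1, 0, 0, -0.046, 0],
    [1, 0, 0, -0.053, 0],
    [1, 0, 0, -0.06, 0],
    [1, 0, 0, -0.067, 0],
  ],
)

```text
t: 18.02
ee_pos: [0.4895, -0.2012, 0.188]
tool_rot: [180.0, 0.0, -168.3]
contact_force: [-0.4, -0.1, -6.2]
finger_gap: 0.216
```

Call:
move_arm(
  moves=[
    [1, 0, 0, -0.007, 0],
    [1, 0, 0, -0.014, 0],
    [1, 0, 0, -0.021, 0],
    [1, 0, 0, -0.028, 0],
    [1, 0, 0, -0.035, 0],
    [1, 0, 0, -0.042, 0],
    [1, 0, 0, -0.049, 0],
    [1, 0, 0, -0.056, 0],
    [1, 0, 0, -0.062, 0],
    [1, 0, 0, -0.067, 0],
    [1, 0, 0, -0.071, 0],
    [1, 0, 0, -0.074, 0],
  ],
)

```text
t: 19.02
ee_pos: [0.4895, -0.2012, 0.2617]
tool_rot: [-180.0, 0.0, -168.3]
contact_force: [-0.5, -0.4, -6.3]
finger_gap: 0.217
```

Call:
move_arm(
  moves=[
    [1, 0, 0, -0.001, 0],
    [1, 0, 0, -0.001, 0],
    [1, 0, 0, -0.001, 0],
    [1, 0, 0, -0.001, 0],
    [1, 0, 0, -0.001, 0],
    [1, 0, 0, -0.001, 0],
  ],
)

```text
t: 19.52
ee_pos: [0.4894, -0.2012, 0.2621]
tool_rot: [180.0, -0.0, -168.3]
contact_force: [0.9, 0.9, -6.4]
finger_gap: 0.217
```

Run:
```python
from h import *
d=cam("wrist");o=get_obs();print(o['t'],o['ee_pos'],o['contact_force'],o['torque'],o['tool_rot'],o['finger_gap'])
cv2.imwrite("pics/wrist12.png",d["color"][:,:,::-1])
d=cam("scene");cv2.imwrite("pics/scene12.png",d["color"][:,:,::-1]);cv2.imwrite("pics/scene12c.png",cv2.resize(d["color"][80:310,150:320,::-1],None,fx=2.6,fy=2.6,interpolation=cv2.INTER_CUBIC))
```

```text
19.5667 [ 0.4893998  -0.20120931  0.26210661] [ 0.7222956   0.13095883 -5.39055614] [-0.01627336 -0.02277944  0.00698584] [ 1.79990432e+02 -1.82323890e-02 -1.68323018e+02] 0.21923041962531792
```

View pics/wrist12.png

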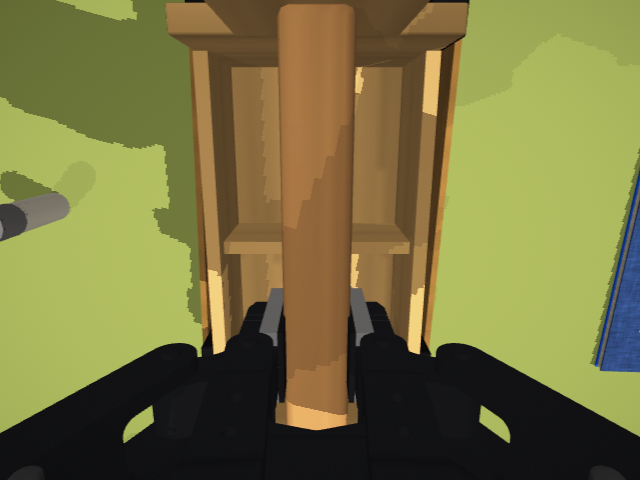

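View pics/scene12c.png

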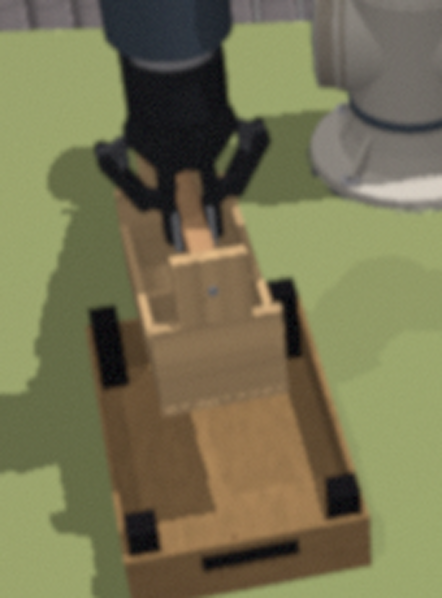

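View pics/scene12.png

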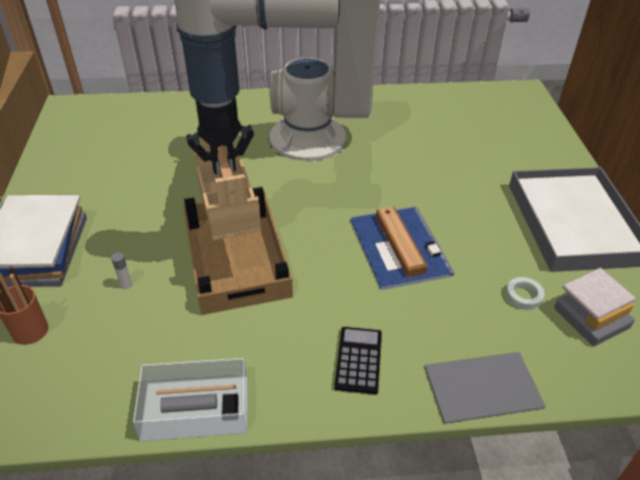

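Run:
```python
from h import *
np.set_printoptions(precision=4,suppress=True)
s=cam("scene")
a=np.radians(11.7);c=np.array([.480,-.2025,0])
W=lambda x,y,z:c+[np.cos(a)*x-np.sin(a)*y,np.sin(a)*x+np.cos(a)*y,z]
b=.262-.1092+.005;print('bottom',b,'above blocks',b-.085)
to=lambda p:(p-[150,80])*2.6
print('pred bottom front, wall top front, near wall top',to(proj(s,[W(.095,-.05,b),W(.095,.05,b),W(.095,-.028,b+.145),W(.095,.028,b+.145)])))
cs=lambda L:[(x/2.6+150-.4,y/2.6+80-.4) for x,y in L]
for z in(.145,.15,b,.165):
  P=ray(s,cs([(163,413),(288,388)]),z);print(z,P.tolist(),np.linalg.norm(P[0]-P[1]),np.linalg.norm(P[0]-W(.095,-.05,z)),np.linalg.norm(P[1]-W(.095,.05,z)))
```

```text
bottom 0.1578 above blocks 0.07279999999999999
pred bottom front, wall top front, near wall top [[164.0103 416.1782]
 [289.6135 392.414 ]
 [172.204  264.3293]
 [248.7439 251.4494]]
0.145 [[0.5644192507379185, -0.23596247868346049, 0.14500000000000002], [0.5421752354154901, -0.1368192815254349, 0.1449999999999999]] 0.10160792174028344 0.01912084718553309 0.020867369751868863
0.15 [[0.5698081898642247, -0.23518934072080439, 0.15000000000000002], [0.5476903603869285, -0.13660856306938174, 0.1499999999999999]] 0.10103152034462304 0.013688556956743451 0.015374710393499996
0.1578 [[0.5782149349012622, -0.2339832454990609, 0.15779999999999994], [0.5562939553423724, -0.13627984227793877, 0.15779999999999983]] 0.10013233416739294 0.005263213275494184 0.006891209405044175
0.165 [[0.5859750072431432, -0.23286992683283608, 0.16500000000000004], [0.5642357353012439, -0.1359764077012222, 0.16499999999999992]] 0.09930231615764193 0.0028890935517058717 0.002172000523024692
```

The images agree with the kinematics to about 1 px: the caddy bottom is about 73 mm above the blocks and level. Handing in.

```bash
python3 -c "
from workcell import robot,get_obs
o=get_obs();print(o['ee_pos'],o['finger_gap'],o['qvel'])
print(robot.sign_off())"
```

```text
[ 0.48945121 -0.20123114  0.26221321] 0.21640472621388 [-0.00181928 -0.05886063  0.01465132  0.04238233 -0.02043047 -0.39393672]
the job is handed in; nothing more can be done
None
```

I moved the pencil box to the book and let go of it, then lifted the caddy straight up by its handle bar. The job was handed in with the arm holding it at about t = 19.6 s.

- **Pencil box:** I set it down on contact (+4.6 N at the expected height). It lies flat, lengthwise in the middle of the book, and the eraser did not visibly move. The book-centre estimates from the cameras differed by about 5 mm across its width, so I placed the box at a compromise between them.
- **Caddy:** its bottom is about 73 mm above the corner blocks by kinematics, and the scene image agrees to about 1 to 1.5 px. The tool is level to within 0.02°, and the wrist view of the caddy did not change during the lift. The load held steady at about 6 N.
- **Not checked directly:** the jar and sharpener were hidden at the end. That they are still in the caddy rests on the steady load and level lift. The bulb could not be seen in the last pictures either; nothing passed near it.

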